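# Load two clay tokens in the viewing cell and key the lens collar home

### The job

Stand the two pink clay tokens one each in the two pockets of the grey viewing cell and let go of them, then fit the black lens collar over the cell and turn it until its hidden keyways drop over the pins. Push it fully home against the sprung brass ring and finish while still gripping it there: do not let go of the collar. Leave the other finds and things on the table where they are.

Things in the scene. Friction and masses are not known exactly. Their poses are not given: they have to be found in the camera images.
- token_a_mid (a point): a small upright pinkish fired-clay token, a cylinder 16 mm across and 24 mm tall with a slightly bevelled foot, about 12 g, standing on the green-lined finds tray (a fixed board 200 x 210 mm, 12 mm thick, with a 3 mm rim). The point is its centre, 12 mm above its underside. Its turn about the vertical does not matter
- token_b_mid (a point): the other small upright pinkish fired-clay token, a cylinder 16 mm across and 24 mm tall with a slightly bevelled foot, about 12 g, standing on the green-lined finds tray (a fixed board 200 x 210 mm, 12 mm thick, with a 3 mm rim). The point is its centre, 12 mm above its underside. Its turn about the vertical does not matter
- cell_home (a point): the grey viewing cell, fixed to the table: a round aluminium flange 92 mm across (84 at its top), 20 mm high, with a round spigot 53 mm across rising 24 mm above it. The point is the centre of the flange's top face, where the spigot starts; x points to a short red index line on the flange, z up along the spigot
- pin_level (a point): on the spigot's axis, level with the tops of its pins, 12 mm above cell_home; axes like cell_home. Three steel pins 120 degrees apart, 4 mm thick, stick out 4 mm from the spigot on an adjustable brass band. Their angle is not given: one pin is always 0.25 to 1.05 rad anticlockwise (from above) of the x direction
- pocket0 (a point): floor centre of one pocket in the spigot's top, 20 x 20 mm and 13 mm deep, its floor 11 mm above cell_home; a seated token stands 11 mm out of it. The two pockets lie 24 mm apart along the cell's y: gripping a token across the cell's x keeps the fingers off the other one. Either token fits either pocket
- pocket1 (a point): the floor centre of the other pocket (like pocket0), on the cell's -y side
- collar_mid (a point): the loose lens collar, 0.16 to 0.26 kg, 62 mm tall, standing mouth down on the table: a black skirt 67 mm across from the bottom to 42 mm up, above it a knurled dark steel grip ring 50 mm across (42 to 62 mm up) with a lens on top. The point is on its axis 31 mm above its bottom edge; the middle of the grip ring is 21 mm higher; z up
- collar_foot (a point): centre of the collar's bottom edge, the open mouth of the skirt: bore 56 mm, 38 mm deep. Inside, three hidden keyways 11 mm wide run up from the edge, one towards this point's x axis, the others 120 degrees round; a white dot on the skirt's shoulder marks each. A keyway passes over a pin when within about 0.1 rad of it
- ejector (a joint): the sprung brass ring round the spigot's foot: 0 when up (top 6 mm above the flange), 0.006 m when pressed flush. It pushes up with 5 N when up, 9 N when flush, and lifts the collar if let go. The collar's edge stops 12 mm above the flange on the pins; once keyed it drops to the ring at 6 mm; pushed home it meets the flange
- sherd_a_mid (a point): bystander, leave alone: a pale ochre pottery sherd, 40 x 34 x 12 mm, lying on the finds tray; its centre
- sherd_b_mid (a point): bystander, leave alone: a straw-coloured pottery sherd, 44 x 36 x 14 mm, lying on the finds tray; its centre
- sherd_c_mid (a point): bystander, leave alone: a larger pink sherd, 60 x 50 x 18 mm, lying on the table; its centre
- clay_nail_mid (a point): bystander, leave alone: an ochre clay nail 78 mm tall standing on its broad 50 mm head, point up; half-way up
- magnifier_mid (a point): bystander, leave alone: a black hand lens lying flat, rim 78 mm across and 10 mm high, handle 85 mm long; the centre of the lens
- brush_mid (a point): bystander, leave alone: a flat brush with a wooden handle lying on the table; a point near its middle
- jar_mid (a point): bystander, leave alone: an amber jar 56 mm across and 65 mm tall; half-way up
Mind the look-alikes: they are no part of the job. What is shaped like the part that bears cell_home but turquoise is not meant. Of the things that look like the part that bears collar_mid, the smallest one is meant.

How it is judged:
On the way, in this order (a step that is already met when the one before it is completed fails the run):
1. both tokens stand in the cell's pockets and are let go ((horizontal distance between token_a_mid and pocket0 below 0.006 m or horizontal distance between token_a_mid and pocket1 below 0.006 m) and z of token_a_mid in the frame of cell_home between 0.018 and 0.027 m and (horizontal distance between token_b_mid and pocket0 below 0.006 m or horizontal distance between token_b_mid and pocket1 below 0.006 m) and z of token_b_mid in the frame of cell_home between 0.018 and 0.027 m and contact force between the fingers and token_a below 0.1 N and contact force between the fingers and token_b below 0.1 N), for 0.2 s.
2. the collar has dropped over the pins and is pushed home ((horizontal distance between token_a_mid and pocket0 below 0.006 m or horizontal distance between token_a_mid and pocket1 below 0.006 m) and z of token_a_mid in the frame of cell_home between 0.018 and 0.027 m and (horizontal distance between token_b_mid and pocket0 below 0.006 m or horizontal distance between token_b_mid and pocket1 below 0.006 m) and z of token_b_mid in the frame of cell_home between 0.018 and 0.027 m and z of collar_mid in the frame of cell_home below 0.033 m and horizontal distance between collar_mid and cell_home below 0.004 m and angle between collar_mid's own z axis and vertical below 0.06 rad and value of joint ejector above 0.004 m), for 0.2 s.
At the end, for the whole second after the job is handed in: Each token within 6 mm of a pocket's centre, its middle 18-27 mm above the flange; collar edge within 2 mm of the flange, within 4 mm of the axis, upright within 0.06 rad, still; brass ring pressed over 4 mm; fingers hold the collar (over 2 N); bystanders moved under 25 mm (all of step 2 and contact force between the fingers and collar above 2 N and linear speed of collar below 0.02 m/s); the arm keeps its last pose, push and grip.
It fails at once if another find or thing is pushed more than 25 mm (distance of any of sherd_a_mid, sherd_b_mid, sherd_c_mid, clay_nail_mid, magnifier_mid, brush_mid, jar_mid from where it was at the start of the episode above 0.025 m).
It fails at once if the clay nail or the jar is knocked over (angle between any of clay_nail_mid, jar_mid's own z axis and vertical above 0.6 rad).
It also fails if it takes over 72 s, if anything falls off the work surface, if the arm or the gripper's body presses on something with over 40 N, if the wrist force passes 120 N, or if a joint passes its speed limit or range.

### The arm

A 6-joint arm with a two-finger parallel gripper is mounted at the origin on the work surface. World frame = base frame: x ahead of the robot, y to its left, z up, the work surface at z = 0. Lengths are in m, angles in rad, forces in N, time in s.
With the tool pointing down it reaches from about 0.35 to 0.775 m from the base axis. Payload 5.5 kg.
Tool frame: the origin (TCP) lies between the finger pads; the fingertips stand 11 mm ahead of it and the grasp point (between the pads) lies 8 mm behind it (tips_ahead is the distance from the TCP to the fingertips, in m); z points along the fingers, y is the line along which they close (so a half turn about z gives the same grasp; the last joint's range is limited). The gripper opens to 85 mm and grips with 20 to 120 N. Pads are 22 mm wide; open, the fingers measure 114 mm over their backs; the gripper's body (76 mm by 85 mm) begins 54 mm behind the grasp point. The pads swing forward as they close: fully open they stand 13 mm farther back than shut.
Start: joints at [-1.406, 0.313, 0.046, 1.304, 0, 1.431], TCP at [0.173, -0.549, 0.242] pointing down, gripper open.
Joint ranges: [-2.76, 2.76], [-0.86, 1.69], [-1.03, 1.26], [-2.2, 2.34], [-1.47, 1.5], [-3.14, 3.14]. Speed limits (rad/s): [2.57, 2.57, 3.14, 3.14, 3.14, 3.14].

### API

Orientations are given as a unit quaternion [w, x, y, z].
In Python, from workcell import * gives the robot as it stands. The module is installed in compiled form; this text tells all that it offers.
- The arm moves only by the tool jog_arm, never from a script. Its argument "moves" is a list of rows, each an object with "fingers": the closure, from 0 (fully open) to 1 (shut); "slide": the shift along the tool's x, y, z in mm, a list of three; "angular": the turn, a rotation vector about the tool's x, y, z in degrees, a list of three. A call has 1 to 10 rows; each row is the pose to reach, as a shift and turn from the pose commanded when the call began, along the tool's axes at that moment; what a row does not reach only later rows make up. A row lasts 1/12 s, in which the tool goes at most 41.7 mm and 7.16 degrees, less where a joint would pass 70% of its speed; a pose out of reach is approached as far as the arm can. A call with a gripper value outside its range is refused whole. The fingers move at their own pace and stop on an object; "squeeze" is the grip in N (left out, the last holds). Time passes only in rows, so rows that repeat a pose let the fingers close. It gives the time, the measured TCP pose, the force, the opening and the grip force at its end, in the units of the state.
- get_state(): the state, without advancing time (a new reading comes with each control period).
- read_camera(name): name is "scene" or "top" or "wrist"; returns a dict with "color" (400x640x3 uint8, red, green, blue), "fovy" (degrees; the focal length in pixels is half the picture's height over the tangent of half this angle, whatever the lens; pixels are square), "cx", "cy" (the principal point, pixels), "world_from_camera" (4x4, takes a point from camera to world coordinates); the wrist camera has in their place "tool_from_camera" (4x4, takes a point from camera to tool coordinates, whose origin is the TCP and whose axes are the flange's). Camera axes: x right, y down, z forward; pixel columns grow to the right and rows downward; lengths in m; the calibration is good to about 2 mm. The wrist camera is an equidistant fisheye: a pixel r from the principal point sees the ray r / f radians off the axis. A picture is of the moment at which its call begins: read the wrist's pose just before it. There is no depth.
- hand_in(): hands the job in; it is judged then, once.
Trained networks look in a picture, given as the dict that the camera call returned (one of the last four; its "shot" number tells which), for a name from the list of things; names that differ only in an ending like _2 or _b are one class to them, and where a whole thing is asked for, a point or a joint stands for the part that bears it (a point fixed in the world has none). Each returns a list of dicts, best first, with "p" (0 to 1); they miss things now and then, are a little off and sometimes report something else, mostly with a low value. They report only what shows in the picture. A call takes as long as a camera call. They do not tell look-alikes from the thing itself.
- look_for(target, picture): "point" ([column, row] in pixels, amid what is visible of it).
- tip_of(target, picture): "point" ([column, row] in pixels: a listed point, or the origin of a listed thing).
The state is a dict: "clock": time; "joint_pos": joint angles; "qvel": joint speeds; "tau": joint torques, N m; "tcp_pos": TCP position; "orientation": TCP orientation; "wrist_force": force on the tool from outside, world axes, zero at the start; "ft_torque": the same for the moment, N m; "finger_gap": finger opening in m; "grip_force": force on a finger pad.
Only numpy, scipy, OpenCV 4.12 (cv2) and the standard library are available. Lean on these libraries where they do the work, as an engineer would, in place of code of your own. Each camera call takes 0.05 s, during which the arm holds its last target. There are 200 camera calls.

## Working session

There is one attempt and no reset: what is moved stays moved. The work goes in short steps, Python scripts to look and compute and a tool call to move; the robot and the scene stay as the last step left them, time stands still between calls to the robot, and variables do not carry over. Pictures are saved under pics/ and viewed, at most 10 in all, crops included, and the job is handed in when it is done.

Besides the shell and the picture viewer there is one more tool, called as a command line: name --argument value ..., lists and objects as JSON in quotes. jog_arm: Moves the arm, as the interface text tells. Its arguments: {"type":"object","properties":{"moves":{"type":"array","items":{"type":"object","properties":{"fingers":{"type":"number"},"slide":{"type":"array","items":{"type":"number"}},"angular":{"type":"array","items":{"type":"number"}}}}},"squeeze":{"type":"number"}},"required":["moves"]}

```bash
mkdir -p pics
cat > h.py <<'E'
from workcell import *
import numpy as np, cv2
from scipy.spatial.transform import Rotation as R
def f_of(p): return 200/np.tan(np.radians(p["fovy"])/2)
def Rq(q): return R.from_quat([q[1],q[2],q[3],q[0]]).as_matrix()
def cam(p,s=None):
    if "world_from_camera" in p: return np.array(p["world_from_camera"])
    T=np.eye(4);T[:3,:3]=Rq(s["orientation"]);T[:3,3]=s["tcp_pos"]
    return T@np.array(p["tool_from_camera"])
def ray(p,uv,s=None):
    d=(np.array(uv,float)-[p["cx"],p["cy"]])/f_of(p)
    if s is not None:
        r=np.linalg.norm(d)+1e-9; v=np.r_[d/r*np.sin(r),np.cos(r)]
    else: v=np.r_[d,1]
    T=cam(p,s); return T[:3,3],T[:3,:3]@v
def at_z(p,uv,z,s=None):
    o,v=ray(p,uv,s); return o+v*(z-o[2])/v[2]
def proj(p,X,s=None):
    T=cam(p,s); c=T[:3,:3].T@(np.array(X)-T[:3,3])
    if s is not None:
        r=np.arctan2(np.hypot(c[0],c[1]),c[2]); d=c[:2]/np.hypot(c[0],c[1])*r
    else: d=c[:2]/c[2]
    return d*f_of(p)+[p["cx"],p["cy"]]
def save(p,n,box=None,k=1):
    im=p["color"][:,:,::-1]
    if box: im=im[box[1]:box[3],box[0]:box[2]]
    cv2.imwrite("pics/"+n+".png",cv2.resize(im,None,fx=k,fy=k,interpolation=cv2.INTER_CUBIC))
E
python3 - <<'E'
from h import *
s=get_state(); print(s["tcp_pos"],s["orientation"])
np.set_printoptions(precision=4,suppress=True)
zs={"token_a_mid":.024,"cell_home":.02,"collar_mid":.031,"collar_foot":0,"sherd_a_mid":.02,"sherd_c_mid":.009,"clay_nail_mid":.039,"magnifier_mid":.005,"brush_mid":.01,"jar_mid":.032}
for c in ("top","scene"):
    p=read_camera(c); save(p,c+"1"); print(c,p["fovy"],cam(p)[:3,3])
    for n,z in zs.items():
        for d in tip_of(n,p):
            if d["p"]>.2: print(n,np.round(d["point"],1),round(d["p"],2),at_z(p,d["point"],z)[:2])
p=read_camera("wrist");print(p["fovy"],p["cx"],p["cy"],p["tool_from_camera"]);
E
```

```text
[ 0.17245026 -0.54801549  0.24141415] [-9.01896628e-04  9.88410916e-01  1.51799364e-01 -2.74435833e-05]
top 52.03773751343554 [ 0.4727 -0.0969  1.1552]
token_a_mid [197.2 231.1] 0.49 [0.4928 0.2866]
cell_home [315.5 223.2] 0.78 [ 0.5135 -0.0423]
cell_home [398.6 238.3] 0.74 [ 0.4711 -0.2707]
cell_home [198. 189.] 0.69 [0.6111 0.2886]
cell_home [354.7 258.8] 0.6 [ 0.4155 -0.1497]
cell_home [293.9 278.3] 0.57 [0.3628 0.0172]
collar_mid [408.3 190. ] 0.89 [ 0.6031 -0.2981]
collar_mid [401.4 237.5] 0.76 [ 0.4732 -0.2766]
collar_mid [414.9 282.4] 0.66 [ 0.3528 -0.3103]
collar_foot [412.8 281.6] 0.79 [ 0.3516 -0.3105]
collar_foot [397.  234.9] 0.72 [ 0.4805 -0.2694]
collar_foot [408.8 192.1] 0.67 [ 0.6007 -0.3049]
collar_foot [192.9 149.9] 0.41 [0.7274 0.3131]
sherd_a_mid [232.  188.2] 0.72 [0.6127 0.1923]
sherd_a_mid [317.  221.1] 0.39 [ 0.5193 -0.0465]
sherd_c_mid [192.9 152.4] 0.71 [0.7182 0.3097]
clay_nail_mid [291.9 131.9] 0.55 [0.7671 0.0222]
magnifier_mid [366.3 147.1] 0.86 [ 0.7297 -0.1866]
magnifier_mid [320.3 220.1] 0.59 [ 0.5227 -0.0551]
magnifier_mid [395.8 233.3] 0.5 [ 0.4849 
[... 645 characters left out ...]
0.74 [ 0.6047 -0.2898]
collar_foot [283.3 179. ] 0.73 [ 0.4702 -0.2878]
collar_foot [285.8 170.4] 0.71 [ 0.4278 -0.3206]
sherd_a_mid [394.3 273.9] 0.79 [0.6207 0.183 ]
sherd_c_mid [233.  231.4] 0.47 [ 0.7329 -0.1843]
clay_nail_mid [278.5 266.3] 0.63 [0.7688 0.0099]
clay_nail_mid [394.6 270.1] 0.63 [0.63   0.1875]
clay_nail_mid [281.9 179.3] 0.45 [ 0.5213 -0.2373]
magnifier_mid [234.8 229.6] 0.63 [ 0.7227 -0.1915]
brush_mid [264.2 148.8] 0.63 [ 0.38   -0.4707]
jar_mid [356.1 303.2] 0.6 [0.7407 0.1784]
65.70646984690485 312.426052813419 194.67236659868902 [[ 0.0007 -0.9602 -0.2794  0.0716]
 [ 1.      0.0003  0.0014 -0.0006]
 [-0.0013 -0.2794  0.9602 -0.1318]
 [ 0.      0.      0.      1.    ]]
```

View pics/top1.png

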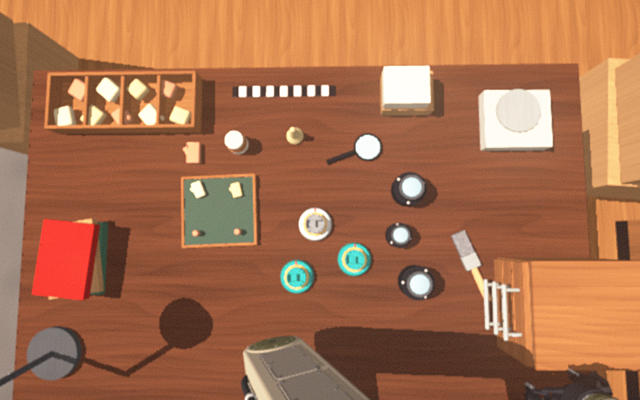

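View pics/scene1.png

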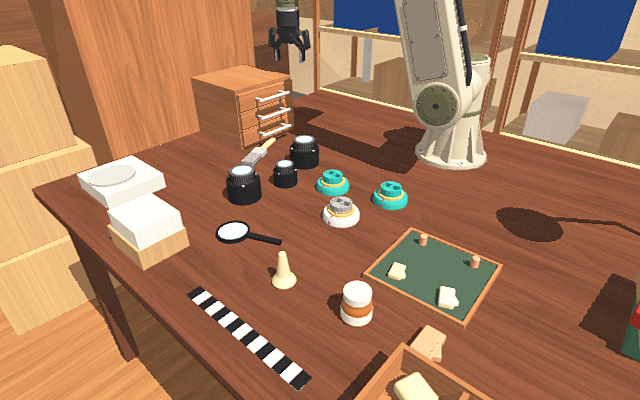

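The top view shows three black collars at about (410,189), (401,236) and (418,283). The one at (401,236) is the smallest, so that is the one meant. There are three cells: (315,223) is grey with a white or grey flange and is the one meant, while (354,259) and (297,277) are turquoise look-alikes. The tokens stand on the tray at about (196,233) and (237,232). I'll confirm this in an enlarged crop.

```bash
cat >> h.py <<'E'
def go(x,y,z,psi,ref=None,s=None):
    """slide(mm)/angular(deg) from the current pose to a downward pose with tool x at world angle psi"""
    s=s or get_state(); A=Rq(s["orientation"]); 
    c,q=np.cos(psi),np.sin(psi); B=np.array([[c,q,0],[q,-c,0],[0,0,-1]])
    print("slide",np.round(1000*A.T@(np.array([x,y,z])-s["tcp_pos"]),1),"ang",np.round(np.degrees(R.from_matrix(A.T@B).as_rotvec()),1))
E
python3 - <<'E'
from h import *
p=read_camera("top"); save(p,"crop1",(270,160,450,310),4)
for d in look_for("token_a_mid",p): print(d)
for uv in ((195.5,233),(237,232)): print(at_z(p,uv,.024))
go(.47,-.27,.23,.305); go(.51,-.042,.23,.305)
E
```

```text
{'point': [196.8, 235.2], 'p': 0.55}
[0.48756693 0.2912512  0.024     ]
[0.48990741 0.17526663 0.024     ]
slide [ 367.3 -176.4   12.3] ang [ 0.  0. -0.]
slide [ 473.9 -381.9   12.3] ang [ 0.  0. -0.]
```

View pics/crop1.png

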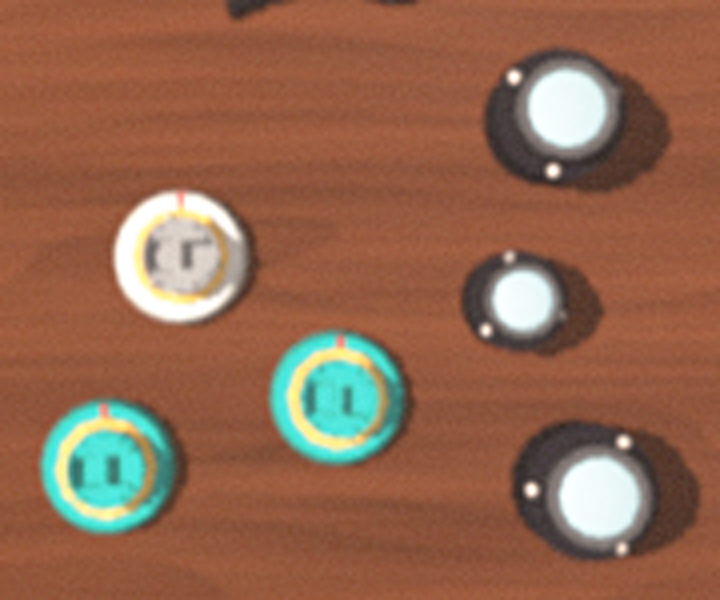

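The crop confirms it. The smallest collar is at crop (522,300), with dots at (510,257), (486,330) and (560,315). The grey cell is at (181,257) with its red index pointing up, towards world +x.

jog_arm --moves '[{"fingers": 0,"slide": [367,-176,12],"angular": [0,0,0]},{"fingers": 0,"slide": [367,-176,12],"angular": [0,0,0]},{"fingers": 0,"slide": [367,-176,12],"angular": [0,0,0]},{"fingers": 0,"slide": [367,-176,12],"angular": [0,0,0]},{"fingers": 0,"slide": [367,-176,12],"angular": [0,0,0]},{"fingers": 0,"slide": [367,-176,12],"angular": [0,0,0]},{"fingers": 0,"slide": [367,-176,12],"angular": [0,0,0]},{"fingers": 0,"slide": [367,-176,12],"angular": [0,0,0]},{"fingers": 0,"slide": [367,-176,12],"angular": [0,0,0]},{"fingers": 0,"slide": [367,-176,12],"angular": [0,0,0]}]'

```text
clock: 2.08
tcp_pos: [0.4716, -0.2681, 0.2304]
orientation: [0.0, 0.988, 0.153, 0.0]
wrist_force: [-0.1, -1.3, -0.9]
finger_gap: 0.0853
grip_force: 0.0
```

Run:
```python
from h import *
s=get_state(); p=read_camera("wrist"); save(p,"w_collar",(160,50,480,350),2)
np.savez("wc.npz",c=p["color"])
for n,z in (("collar_mid",.031),("collar_foot",0)):
    for d in tip_of(n,p): print(n,np.round(d["point"],1),round(d["p"],2),at_z(p,d["point"],z,s))
print(s["tcp_pos"],s["joint_pos"]); go(.51,-.042,.23,np.pi/2); go(.51,-.042,.23,-np.pi/2)
```

```text
collar_mid [320.5 163.9] 0.9 [ 0.48395198 -0.27337129  0.031     ]
collar_mid [319.8 275.8] 0.78 [ 0.35129286 -0.31578701  0.031     ]
[ 0.47163605 -0.26811548  0.2304435 ] [-6.65190965e-01  2.53230581e-01 -6.42667219e-02  1.25266114e+00
  5.02174614e-04  2.17009751e+00]
slide [ 1.059e+02 -2.040e+02  1.000e-01] ang [ -0.    0.  -72.3]
slide [ 1.059e+02 -2.040e+02  1.000e-01] ang [  0.    0.  107.7]
```

View pics/w_collar.png

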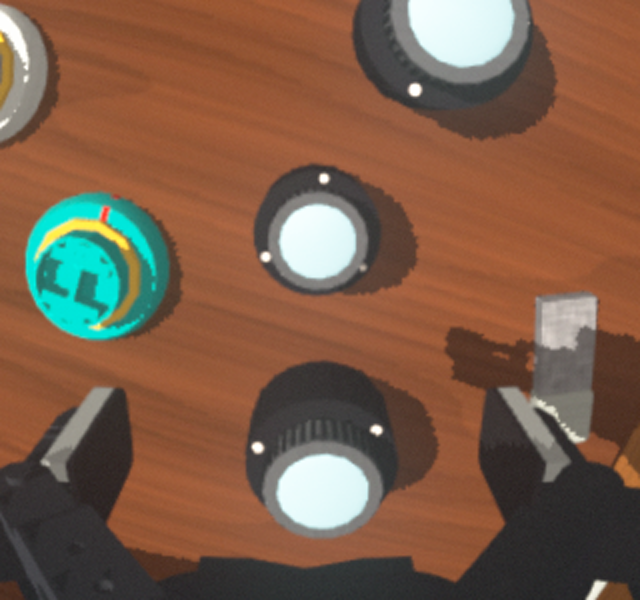

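The wrist crop shows our collar at crop (317,242) with dots at (323,178), (265,257) and (362,267). The larger collar below it is at (320,470).

jog_arm --moves '[{"fingers": 0.3,"slide": [106,-204,0],"angular": [0,0,-72.3]},{"fingers": 0.3,"slide": [106,-204,0],"angular": [0,0,-72.3]},{"fingers": 0.3,"slide": [106,-204,0],"angular": [0,0,-72.3]},{"fingers": 0.3,"slide": [106,-204,0],"angular": [0,0,-72.3]},{"fingers": 0.3,"slide": [106,-204,0],"angular": [0,0,-72.3]},{"fingers": 0.3,"slide": [106,-204,0],"angular": [0,0,-72.3]},{"fingers": 0.3,"slide": [106,-204,0],"angular": [0,0,-72.3]},{"fingers": 0.3,"slide": [106,-204,0],"angular": [0,0,-72.3]},{"fingers": 0.3,"slide": [106,-204,0],"angular": [0,0,-72.3]},{"fingers": 0.3,"slide": [106,-204,0],"angular": [0,0,-72.3]}]'

```text
clock: 3.07
tcp_pos: [0.5094, -0.0451, 0.2304]
orientation: [0.0, 0.711, 0.703, -0.0]
wrist_force: [0.3, -0.1, -0.0]
finger_gap: 0.0596
grip_force: 0.0
```

Run:
```python
from h import *
s=get_state(); p=read_camera("wrist"); save(p,"w_cell",(220,90,420,240),4)
print(s["tcp_pos"],s["orientation"],s["joint_pos"],s["finger_gap"])
for n,z in (("cell_home",.02),("pocket0",.031),("pocket1",.031),("pin_level",.032)):
    for d in tip_of(n,p): print(n,np.round(d["point"],1),round(d["p"],2),at_z(p,d["point"],z,s))
# collar dots from the earlier view
T=dict(tcp_pos=[0.47163605,-0.26811548,0.2304435],orientation=[0,.9883,.1527,0])
q=np.array([at_z(p,uv,.042,T)[:2] for uv in ((321.5,139),(292.5,178.5),(341,183.5))])
c=np.linalg.solve(2*(q[1:]-q[0]),(q[1:]**2).sum(1)-(q[0]**2).sum())
print("collar c",c,np.linalg.norm(q-c,axis=1),np.degrees(np.arctan2(*(q-c).T[::-1])),q.mean(0), at_z(p,(318.5,171),.062,T))
go(.488,.175,.15,np.pi/2); go(.488,.29,.15,np.pi/2)
```

```text
[ 0.50938049 -0.04505757  0.23041399] [ 2.16938539e-04  7.10942284e-01  7.03250292e-01 -2.20272141e-04] [-2.44969380e-01  1.94021763e-01 -1.40325375e-01  1.23630708e+00
 -6.01774734e-04  1.33670508e+00] 0.05962471955138155
cell_home [240.1 254.9] 0.93 [ 0.41758313 -0.15181974  0.02      ]
cell_home [186.3 126.6] 0.65 [0.36416608 0.01027709 0.02      ]
cell_home [318.1 170.2] 0.61 [ 0.51637304 -0.04485727  0.02      ]
pocket0 [188.7 138.4] 0.89 [ 0.37089649 -0.0027742   0.031     ]
pocket0 [236.3 248.6] 0.82 [ 0.41667546 -0.13753286  0.031     ]
pocket0 [185.4 118. ] 0.7 [0.36837157 0.02061832 0.031     ]
pocket0 [314.4 179.7] 0.67 [ 0.51205464 -0.05319195  0.031     ]
pocket0 [316.7 154.6] 0.59 [ 0.51478276 -0.0252969   0.031     ]
pocket1 [188.7 138.4] 0.89 [ 0.37089649 -0.0027742   0.031     ]
pocket1 [236.3 248.6] 0.82 [ 0.41667546 -0.13753286  0.031     ]
pocket1 [185.4 118. ] 0.7 [0.36837157 0.02061832 0.031     ]
pocket1 [314.4 179.7] 0.67 [ 0.51205464 -0.05319195  0.031     ]
pocket1 [316.7 154.6] 0.59 [ 0.51478276 -0.0252969   0.031     ]
pin_level [187.4 127. ] 0.9 [0.37063869 0.01030935 0.032     ]
pin_level [317.5 168.4] 0.77 [ 0.51552873 -0.04034039  0.032     ]
pin_level [238.4 259.6] 0.62 [ 0.41796844 -0.15216785  0.032     ]
collar c [ 0.4815156  -0.27216503] [0.03004584 0.03004584 0.03004584] [  11.64259632  131.55475054 -108.42505116] [ 0.48151587 -0.2721511 ] [ 0.48157415 -0.27187182  0.062     ]
slide [219.4 -26.   80.3] ang [ 0.   0.  -1.2]
slide [334.4 -28.3  80.3] ang [ 0.   0.  -1.2]
```

View pics/w_cell.png

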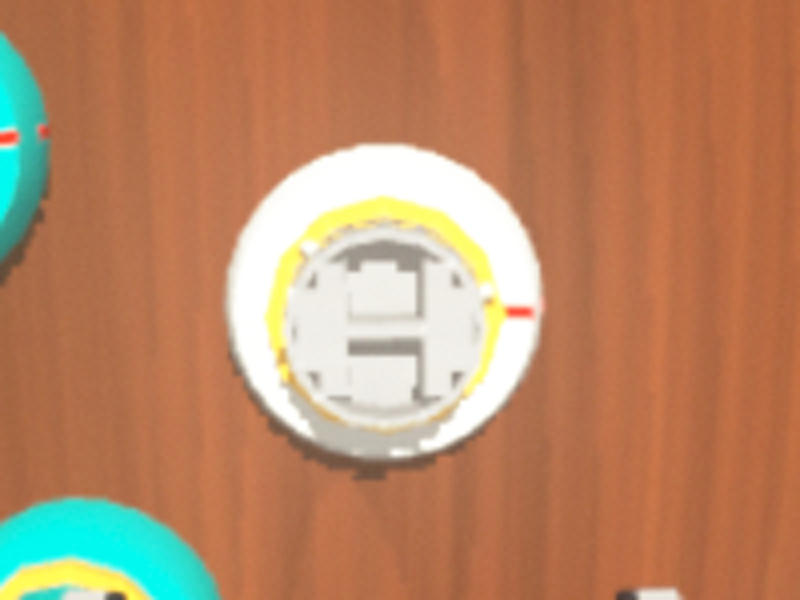

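The view shows the cell with image up = +y and right = +x. The spigot top is centred at about crop (383,327), the pins are at about (488,291) and (310,248), and the red line is at (520,313).

jog_arm --moves '[{"fingers": 0.35,"slide": [219,-26,70],"angular": [0,0,-1.2]},{"fingers": 0.35,"slide": [219,-26,70],"angular": [0,0,-1.2]},{"fingers": 0.35,"slide": [219,-26,70],"angular": [0,0,-1.2]},{"fingers": 0.35,"slide": [219,-26,70],"angular": [0,0,-1.2]},{"fingers": 0.35,"slide": [219,-26,70],"angular": [0,0,-1.2]},{"fingers": 0.35,"slide": [219,-26,70],"angular": [0,0,-1.2]},{"fingers": 0.35,"slide": [219,-26,70],"angular": [0,0,-1.2]},{"fingers": 0.35,"slide": [219,-26,70],"angular": [0,0,-1.2]}]'

```text
clock: 3.98
tcp_pos: [0.4866, 0.176, 0.1597]
orientation: [-0.0, 0.705, 0.709, -0.001]
wrist_force: [0.3, -0.9, 0.5]
finger_gap: 0.0554
grip_force: 0.0
```

Run:
```python
from h import *
np.set_printoptions(precision=4,suppress=True)
s=get_state(); p=read_camera("wrist"); save(p,"w_tok",(160,50,480,350),2)
print(s["tcp_pos"],s["orientation"],s["finger_gap"])
for n,z in (("token_a_mid",.024),):
    for d in tip_of(n,p): print(n,np.round(d["point"],1),round(d["p"],2),at_z(p,d["point"],z,s))
T=dict(tcp_pos=[0.50938,-0.045058,0.230414],orientation=[2.17e-4,.710942,.70325,-2.2e-4])
f=lambda u,v,z: at_z(p,(220+u/4,90+v/4),z,T)[:2]
c=np.mean([f(286,327,.044),f(480,327,.044),f(383,225,.044),f(383,428,.044)],0)
print("spigot",f(286,327,.044),f(480,327,.044),f(383,225,.044),f(383,428,.044),c)
for u,v in ((488,291),(310,248)):
    d=f(u,v,.030)-c; print("pin",np.hypot(*d)*1e3,np.degrees(np.arctan2(d[1],d[0])))
d=f(533,313,.02)-c; print("red",np.hypot(*d)*1e3,np.degrees(np.arctan2(d[1],d[0])))
```

```text
[0.4866 0.176  0.1597] [-0.0001  0.7051  0.7091 -0.0006] 0.055384380512578976
token_a_mid [316.2  60.5] 0.84 [0.4895 0.2877 0.024 ]
spigot [ 0.488  -0.0412] [ 0.539  -0.0417] [ 0.5137 -0.0145] [ 0.5133 -0.0692] [ 0.5135 -0.0416]
pin 29.704032192432738 13.621472072486267
pin 27.379820129981038 135.26221830827185
red 42.74396909961883 -1.639526888977149
```

View pics/w_tok.png

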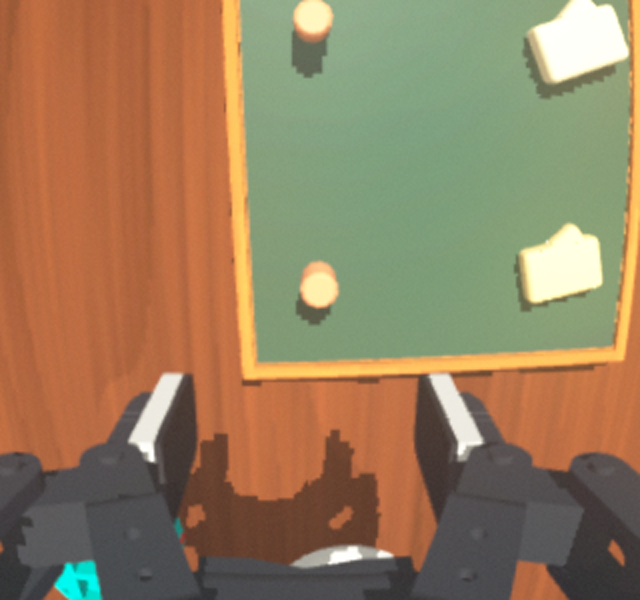

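The tray view shows one token with its top at crop (319,291) and the other with its top at crop (313,20). The two pale sherds are on the right.

Run:
```python
from h import *
np.set_printoptions(precision=4,suppress=True)
s=get_state(); p=read_camera("wrist")
hsv=cv2.cvtColor(p["color"],cv2.COLOR_RGB2HSV)
print(s["tcp_pos"],s["joint_pos"])
t1=at_z(p,(319.5,193.5),.036,s); t2=at_z(p,(316.5,59.5),.036,s); print(t1,t2)
for d in tip_of("token_a_mid",p)+look_for("token_a_mid",p): print(d)
go(t1[0],t1[1],.0365,np.pi/2,s=s)
```

```text
[0.4876 0.1746 0.1606] [ 0.1891  0.2435 -0.2529  1.074  -0.0005  1.7565]
[0.4943 0.1724 0.036 ] [0.4911 0.2856 0.036 ]
{'point': [313.3, 60.0], 'p': 0.56}
{'point': [314.6, 57.7], 'p': 0.66}
slide [ -2.2   6.7 124.1] ang [0.  0.  0.2]
```

jog_arm --squeeze 20 --moves '[{"fingers": 0.5,"slide": [-1.5,6,60],"angular": [0,0,0]},{"fingers": 0.5,"slide": [-1.5,6,60],"angular": [0,0,0]},{"fingers": 0.5,"slide": [-1.5,6,100],"angular": [0,0,0]},{"fingers": 0.5,"slide": [-1.5,6,124],"angular": [0,0,0]},{"fingers": 0.5,"slide": [-1.5,6,124],"angular": [0,0,0]},{"fingers": 1,"slide": [-1.5,6,124],"angular": [0,0,0]},{"fingers": 1,"slide": [-1.5,6,124],"angular": [0,0,0]},{"fingers": 1,"slide": [-1.5,6,124],"angular": [0,0,0]},{"fingers": 1,"slide": [-1.5,6,124],"angular": [0,0,0]},{"fingers": 1,"slide": [-1.5,6,124],"angular": [0,0,0]}]'

```text
clock: 5.07
tcp_pos: [0.4946, 0.174, 0.0379]
orientation: [0.001, 0.705, 0.709, 0.001]
wrist_force: [1.0, -0.2, 2.2]
finger_gap: 0.0146
grip_force: 19.3
```

jog_arm --moves '[{"fingers": 1,"slide": [0,0,-40],"angular": [0,0,0]},{"fingers": 1,"slide": [-20,3,-80],"angular": [0,0,0]},{"fingers": 1,"slide": [-60,8,-80],"angular": [0,0,0]},{"fingers": 1,"slide": [-100,12,-80],"angular": [0,0,0]},{"fingers": 1,"slide": [-140,16,-80],"angular": [0,0,0]},{"fingers": 1,"slide": [-180,19,-80],"angular": [0,0,0]},{"fingers": 1,"slide": [-215,19,-80],"angular": [0,0,0]},{"fingers": 1,"slide": [-227,19,-80],"angular": [0,0,0]},{"fingers": 1,"slide": [-227,19,-80],"angular": [0,0,0]}]'

```text
clock: 5.82
tcp_pos: [0.514, -0.056, 0.1171]
orientation: [0.001, 0.707, 0.707, 0.0]
wrist_force: [0.0, -0.0, 0.2]
finger_gap: 0.0146
grip_force: 19.4
```

Run:
```python
from h import *
np.set_printoptions(precision=4,suppress=True)
s=get_state(); p=read_camera("wrist"); save(p,"w_place",(200,80,440,300),3)
np.savez("wp.npz",color=p["color"],T=cam(p,s)); import pickle; pickle.dump((p,s),open("wp.pkl","wb"))
print(s["tcp_pos"],s["orientation"],s["finger_gap"],s["grip_force"])
for n,z in (("cell_home",.02),("pocket0",.031),("pin_level",.032),("token_a_mid",.1)):
    for d in tip_of(n,p): print(n,np.round(d["point"],1),round(d["p"],2),at_z(p,d["point"],z,s))
```

```text
[ 0.514  -0.056   0.1171] [0.001  0.707  0.7072 0.0003] 0.014635877648945013 19.427098617888987
cell_home [309.7 185.1] 0.95 [ 0.5126 -0.0437  0.02  ]
cell_home [133.  122.6] 0.75 [0.367  0.0104 0.02  ]
cell_home [312.  183.7] 0.29 [ 0.5144 -0.0426  0.02  ]
pocket0 [200.2 293.2] 0.89 [ 0.4155 -0.139   0.031 ]
pocket0 [125.5 109.6] 0.85 [0.3674 0.0216 0.031 ]
pocket0 [130.2 139.6] 0.85 [ 0.3701 -0.0027  0.031 ]
pocket0 [311.3 202.6] 0.75 [ 0.5138 -0.0542  0.031 ]
pocket0 [206.3 311.9] 0.71 [ 0.4177 -0.1599  0.031 ]
pocket0 [312.  166.9] 0.66 [ 0.5143 -0.0274  0.031 ]
pin_level [310.5 187.4] 0.87 [ 0.5133 -0.0423  0.032 ]
pin_level [203.5 304.7] 0.82 [ 0.4169 -0.1509  0.032 ]
pin_level [126.4 124.6] 0.57 [0.3681 0.0096 0.032 ]
pin_level [311.6 166.2] 0.57 [ 0.514  -0.0267  0.032 ]
```

View pics/w_place.png

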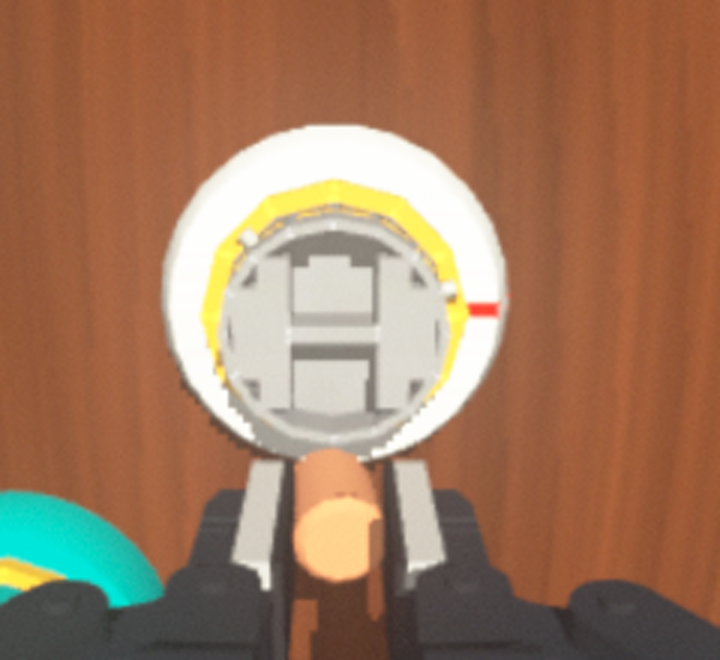

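Run:
```python
from h import *
import pickle
np.set_printoptions(precision=4,suppress=True)
p,s=pickle.load(open("wp.pkl","rb"))
f=lambda u,v,z: at_z(p,(200+u/3,80+v/3),z,s)[:2]
pts=[f(334,336,.044),(f(293,254,.044)+f(377,254,.044)+f(291,412,.044)+f(377,412,.044))/4,(f(217,327,.044)+f(451,327,.044)+f(334,212,.044)+f(334,443,.044))/4,(f(334,125,.0)+f(334,462,.0))/2,(f(163,295,.005)+f(507,295,.005))/2]
print(np.array(pts)); print(f(293,254,.044)-f(377,254,.044),f(334,212,.044)-f(334,443,.044))
c=np.array([.5138,-.0425]) if 0 else pts[0]
for u,v in ((449,288),(249,239)):
    for cc in pts[:2]:
        d=f(u,v,.031)-cc; print("pin",np.hypot(*d)*1e3,np.degrees(np.arctan2(d[1],d[0])))
d=f(498,310,.02)-c; print("red",np.hypot(*d)*1e3,np.degrees(np.arctan2(d[1],d[0])))
print("tok",f(338,540,.1152),s["tcp_pos"], "web dir",f(380,336,.044)-f(287,336,.044))
d=f(468,311,.02); e=f(498,310,.02); print("red dir",np.degrees(np.arctan2(*(e-d)[::-1])))
```

```text
[[ 0.5139 -0.0424]
 [ 0.514  -0.0421]
 [ 0.5139 -0.0408]
 [ 0.5138 -0.0448]
 [ 0.5141 -0.0418]]
[-0.0188 -0.    ] [-0.      0.0551]
pin 29.001753779959706 16.804808931113445
pin 28.820993602194484 16.36501798016506
pin 28.698758124296322 134.91314577456683
pin 28.59041355639305 135.443049469193
red 42.06389149197548 0.21555968532250963
tok [ 0.5146 -0.0566] [ 0.514  -0.056   0.1171] web dir [0.0213 0.    ]
red dir 2.189741737302265
```

jog_arm --moves '[{"fingers": 1,"slide": [2.2,-0.5,30],"angular": [0,0,0]},{"fingers": 1,"slide": [2.2,-0.5,42],"angular": [0,0,0]},{"fingers": 1,"slide": [2.2,-0.5,50],"angular": [0,0,0]},{"fingers": 1,"slide": [2.2,-0.5,55],"angular": [0,0,0]},{"fingers": 1,"slide": [2.2,-0.5,60],"angular": [0,0,0]},{"fingers": 1,"slide": [2.2,-0.5,60],"angular": [0,0,0]},{"fingers": 1,"slide": [2.2,-0.5,60],"angular": [0,0,0]}]'

```text
clock: 6.65
tcp_pos: [0.5129, -0.0504, 0.0565]
orientation: [0.0, 0.705, 0.709, 0.0]
wrist_force: [-0.6, -0.9, 0.3]
finger_gap: 0.0148
grip_force: 19.6
```

Run:
```python
from h import *
np.set_printoptions(precision=4,suppress=True)
for i in range(3):
    s=get_state(); p=read_camera("wrist"); print(s["clock"],s["tcp_pos"],s["orientation"],s["wrist_force"],s["qvel"])
save(p,"w_place2",(200,80,440,300),3)
for n,z in (("cell_home",.02),("token_a_mid",.043)):
    for d in tip_of(n,p): print(n,np.round(d["point"],1),round(d["p"],2),at_z(p,d["point"],z,s))
```

```text
6.65 [ 0.5129 -0.0504  0.0565] [0.     0.7051 0.7091 0.0001] [-0.6095 -0.9196  0.3132] [-0.0026 -0.0003 -0.0003 -0.0015  0.0021 -0.0003]
6.7 [ 0.513  -0.0505  0.0565] [0.     0.7052 0.709  0.0002] [-0.2578  0.1109 -1.0358] [ 0.0001  0.0013 -0.0002 -0.0012  0.0003 -0.0007]
6.75 [ 0.5129 -0.0505  0.0565] [-0.      0.7052  0.709   0.0002] [-0.2385 -0.3987 -0.3204] [-0.0044 -0.0002 -0.0018 -0.0007 -0.0001  0.0002]
cell_home [ 90.2 137.3] 0.92 [0.3676 0.0103 0.02  ]
cell_home [311.2 217.6] 0.7 [ 0.5127 -0.0419  0.02  ]
```

View pics/w_place2.png

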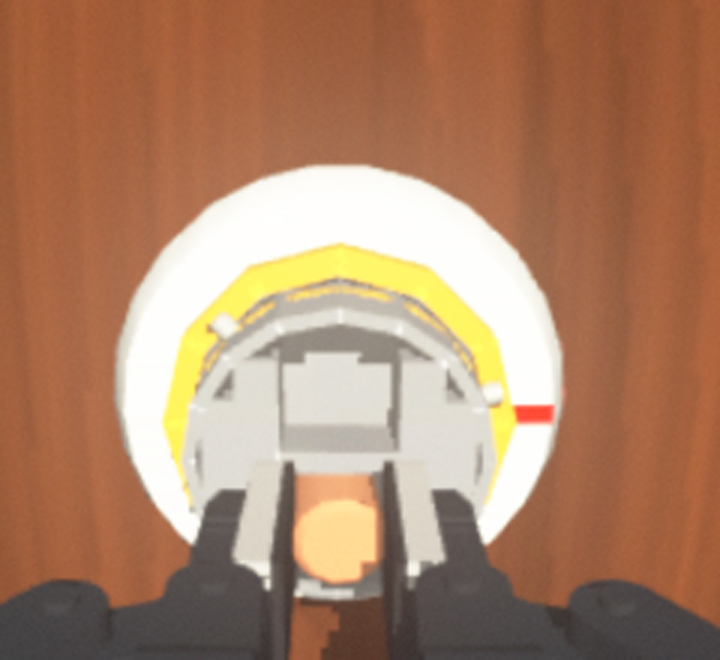

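Run:
```python
from h import *
np.set_printoptions(precision=4,suppress=True)
s=get_state(); p=read_camera("wrist")
f=lambda u,v,z: at_z(p,(200+u/3,80+v/3),z,s)[:2]
print("tok",f(338,541,.0546),f(338,541,.056))
print("pocket0 corners top",f(283,362,.044),f(400,362,.044),"web up edge",f(282,450,.044),f(398,450,.044), "web low edge",f(340,470,.044))
print("spigot top edge y",f(340,313,.044),"xl xr",f(187,430,.044),f(495,430,.044))
print("flange back",f(340,165,.0),"xl,xr",f(116,390,.005),f(562,390,.005))
for d in tip_of("pin_level",p): print(d["point"],d["p"],at_z(p,d["point"],.032,s))
for u,v in ((493,393),(225,326)): 
  for cc in ([.5135,-.042],[.5135,-.040]):
    d=f(u,v,.031)-cc; print("pin",f(u,v,.031),np.hypot(*d)*1e3,np.degrees(np.arctan2(d[1],d[0])))
```

```text
tok [ 0.5136 -0.0514] [ 0.5136 -0.0506]
pocket0 corners top [ 0.5045 -0.0243] [ 0.5236 -0.0242] web up edge [ 0.5041 -0.0398] [ 0.5236 -0.0397] web low edge [ 0.5139 -0.0434]
spigot top edge y [ 0.5137 -0.016 ] xl xr [ 0.4881 -0.0364] [ 0.54   -0.0361]
flange back [0.5138 0.0037] xl,xr [ 0.4664 -0.043 ] [ 0.5613 -0.0425]
[77.8, 141.4] 0.86 [0.3665 0.0092 0.032 ]
[312.2, 225.3] 0.84 [ 0.5133 -0.042   0.032 ]
pin [ 0.5416 -0.034 ] 29.1982194170318 15.839505175526565
pin [ 0.5416 -0.034 ] 28.71686169258789 11.997749416590311
pin [ 0.4935 -0.0218] 28.42901170592903 134.58937936768342
pin [ 0.4935 -0.0218] 27.041174532821227 137.5656508740232
```

The token is in the lower pocket at crop (338,540), about 3 mm towards the web. I'll centre it, release it and go for the second token.

jog_arm --moves '[{"fingers": 1,"slide": [-2.6,0.5,0],"angular": [0,0,0]},{"fingers": 1,"slide": [-2.6,0.5,0],"angular": [0,0,0]},{"fingers": 0.55,"slide": [-2.6,0.5,0],"angular": [0,0,0]},{"fingers": 0.55,"slide": [-2.6,0.5,0],"angular": [0,0,0]},{"fingers": 0.55,"slide": [-2.6,0.5,0],"angular": [0,0,0]},{"fingers": 0.55,"slide": [-2.6,0.5,-25],"angular": [0,0,0]},{"fingers": 0.55,"slide": [-2.6,0.5,-65],"angular": [0,0,0]},{"fingers": 0.55,"slide": [36,-2,-75],"angular": [0,0,0]},{"fingers": 0.55,"slide": [77,-5,-75],"angular": [0,0,0]},{"fingers": 0.55,"slide": [118,-8,-75],"angular": [0,0,0]}]'

```text
clock: 7.83
tcp_pos: [0.5054, 0.0676, 0.1328]
orientation: [0.001, 0.706, 0.708, 0.001]
wrist_force: [0.5, -0.4, -0.4]
finger_gap: 0.0383
grip_force: 0.0
```

jog_arm --moves '[{"fingers": 0.55,"slide": [41,-3,0],"angular": [0,0,0]},{"fingers": 0.55,"slide": [82,-6,0],"angular": [0,0,0]},{"fingers": 0.55,"slide": [123,-9,0],"angular": [0,0,0]},{"fingers": 0.55,"slide": [163,-12,0],"angular": [0,0,0]},{"fingers": 0.55,"slide": [188,-14,0],"angular": [0,0,0]},{"fingers": 0.55,"slide": [188,-14,0],"angular": [0,0,0]},{"fingers": 0.55,"slide": [188,-14,0],"angular": [0,0,0]},{"fingers": 0.55,"slide": [188,-14,0],"angular": [0,0,0]}]'

```text
clock: 8.5
tcp_pos: [0.4891, 0.2546, 0.131]
orientation: [0.0, 0.705, 0.709, -0.0]
wrist_force: [-0.0, -0.3, 0.0]
finger_gap: 0.0381
grip_force: 0.0
```

Run:
```python
from h import *
np.set_printoptions(precision=4,suppress=True)
s=get_state(); p=read_camera("wrist")
print(s["tcp_pos"],s["orientation"],s["finger_gap"],proj(p,[.491,.286,.036],s),np.abs(s["qvel"]).max())
h=cv2.cvtColor(p["color"],cv2.COLOR_RGB2HSV); m=((h[...,0]<14)&(h[...,1]>60)&(h[...,2]>215)).astype(np.uint8)
n,_,st,ce=cv2.connectedComponentsWithStats(m)
for i in range(1,n):
    if st[i,4]>150: print(st[i],ce[i],at_z(p,ce[i],.036,s))
for d in tip_of("token_a_mid",p): print(d,at_z(p,d["point"],.024,s))
```

```text
[0.4891 0.2546 0.131 ] [ 0.0001  0.7053  0.709  -0.0005] 0.03809680510308438 [314.6139 160.9041] 0.023842246191659297
{'point': [311.6, 157.0], 'p': 0.83} [0.4887 0.2869 0.024 ]
{'point': [435.9, 265.7], 'p': 0.4} [0.6051 0.188  0.024 ]
```

jog_arm --moves '[{"fingers": 0.55,"slide": [32,0.5,25],"angular": [0,0,0]},{"fingers": 0.55,"slide": [32,0.5,60],"angular": [0,0,0]},{"fingers": 0.55,"slide": [32,0.5,93],"angular": [0,0,0]},{"fingers": 0.55,"slide": [32,0.5,93],"angular": [0,0,0]},{"fingers": 0.55,"slide": [32,0.5,93],"angular": [0,0,0]},{"fingers": 1,"slide": [32,0.5,93],"angular": [0,0,0]},{"fingers": 1,"slide": [32,0.5,93],"angular": [0,0,0]},{"fingers": 1,"slide": [32,0.5,93],"angular": [0,0,0]},{"fingers": 1,"slide": [32,0.5,93],"angular": [0,0,0]},{"fingers": 1,"slide": [32,0.5,93],"angular": [0,0,0]}]'

```text
clock: 9.43
tcp_pos: [0.4914, 0.2874, 0.0403]
orientation: [0.001, 0.705, 0.709, 0.002]
wrist_force: [1.1, 0.2, 5.1]
finger_gap: 0.0145
grip_force: 19.7
```

jog_arm --moves '[{"fingers": 1,"slide": [0,0,-35],"angular": [0,0,0]},{"fingers": 1,"slide": [-15,1,-70],"angular": [0,0,0]},{"fingers": 1,"slide": [-50,4,-75],"angular": [0,0,0]},{"fingers": 1,"slide": [-91,7,-75],"angular": [0,0,0]},{"fingers": 1,"slide": [-132,10,-75],"angular": [0,0,0]},{"fingers": 1,"slide": [-173,13,-75],"angular": [0,0,0]},{"fingers": 1,"slide": [-214,16,-75],"angular": [0,0,0]},{"fingers": 1,"slide": [-255,19,-75],"angular": [0,0,0]},{"fingers": 1,"slide": [-290,22,-75],"angular": [0,0,0]},{"fingers": 1,"slide": [-317,23,-75],"angular": [0,0,0]}]'

```text
clock: 10.27
tcp_pos: [0.5145, -0.0327, 0.1138]
orientation: [0.001, 0.706, 0.708, 0.0]
wrist_force: [0.9, 0.7, -0.2]
finger_gap: 0.0148
grip_force: 19.5
```

jog_arm --moves '[{"fingers": 1,"slide": [0,0,0],"angular": [0,0,0]},{"fingers": 1,"slide": [0,0,0],"angular": [0,0,0]},{"fingers": 1,"slide": [0,0,0],"angular": [0,0,0]}]'

```text
clock: 10.52
tcp_pos: [0.514, -0.0296, 0.1134]
orientation: [-0.0, 0.705, 0.709, 0.0]
wrist_force: [-0.3, 0.0, -0.7]
finger_gap: 0.0142
grip_force: 19.5
```

Run:
```python
from h import *
np.set_printoptions(precision=4,suppress=True)
s=get_state(); p=read_camera("wrist"); save(p,"w_place3",(200,100,440,320),3)
import pickle; pickle.dump((p,s),open("wp3.pkl","wb"))
print(s["tcp_pos"],s["orientation"],s["finger_gap"],s["grip_force"])
for n,z in (("cell_home",.02),("pin_level",.032),("token_a_mid",.1),("token_a_mid",.043)):
    for d in tip_of(n,p): print(n,np.round(d["point"],1),round(d["p"],2),at_z(p,d["point"],z,s))
```

```text
[ 0.514  -0.0296  0.1134] [-0.0002  0.7055  0.7087  0.0001] 0.014234875858959575 19.546570626553148
cell_home [310.  219.5] 0.95 [ 0.5127 -0.0439  0.02  ]
cell_home [206.6 318.4] 0.94 [ 0.4136 -0.1479  0.02  ]
cell_home [133.8 156.9] 0.68 [0.3667 0.008  0.02  ]
pin_level [208.6 325.8] 0.94 [ 0.4193 -0.1468  0.032 ]
pin_level [309.1 221.3] 0.73 [ 0.5121 -0.0407  0.032 ]
pin_level [129.7 156.6] 0.6 [0.3705 0.0102 0.032 ]
token_a_mid [310.1 242.9] 0.91 [ 0.5132 -0.0263  0.1   ]
token_a_mid [310.1 242.9] 0.91 [ 0.5129 -0.0531  0.043 ]
```

View pics/w_place3.png

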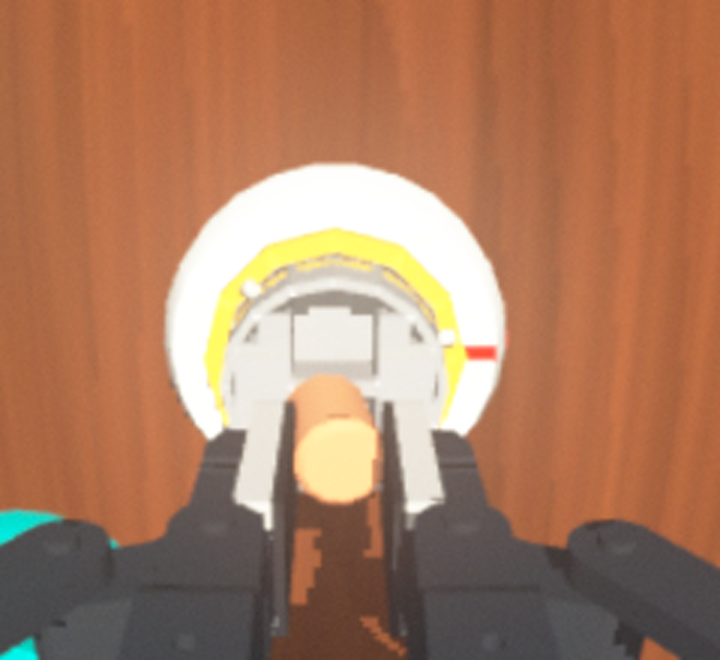

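Run:
```python
from h import *
import pickle
np.set_printoptions(precision=4,suppress=True)
p,s=pickle.load(open("wp3.pkl","rb"))
f=lambda u,v,z: at_z(p,(200+u/3,100+v/3),z,s)[:2]
print("tok",f(336,461,.109),f(336,461,.111)); print("p0",f(293,309,.044),f(377,309,.044),f(293,376,.044),f(375,376,.044))
print("spig top",f(335,277,.044),"fl",f(335,164,0),f(166,340,.005),f(505,340,.005))
for u,v in ((447,338),(250,288)):
  d=f(u,v,.031)-[.5138,-.042]; print("pin",np.hypot(*d)*1e3,np.degrees(np.arctan2(d[1],d[0])))
```

```text
tok [ 0.5142 -0.028 ] [ 0.5142 -0.0269]
p0 [ 0.5044 -0.0227] [ 0.5235 -0.0226] [ 0.5042 -0.0391] [ 0.5233 -0.039 ]
spig top [ 0.5139 -0.0151] fl [0.5137 0.0037] [ 0.467  -0.0446] [ 0.5611 -0.0441]
pin 28.752995523571798 15.732341547237914
pin 28.84060450435159 135.06475231251986
```

The held token's top is at crop (336,460). Pocket 0 spans about (293–377, 300–376). I'll shift about 2 mm towards −y and lower.

jog_arm --moves '[{"fingers": 1,"slide": [-2.3,-0.4,25],"angular": [0,0,0]},{"fingers": 1,"slide": [-2.3,-0.4,36],"angular": [0,0,0]},{"fingers": 1,"slide": [-2.3,-0.4,43],"angular": [0,0,0]},{"fingers": 1,"slide": [-2.3,-0.4,49],"angular": [0,0,0]},{"fingers": 1,"slide": [-2.3,-0.4,53.5],"angular": [0,0,0]},{"fingers": 1,"slide": [-2.3,-0.4,53.5],"angular": [0,0,0]},{"fingers": 1,"slide": [-2.3,-0.4,53.5],"angular": [0,0,0]}]'

```text
clock: 11.35
tcp_pos: [0.5142, -0.0321, 0.0601]
orientation: [0.0, 0.705, 0.709, 0.0]
wrist_force: [-1.1, 0.3, -0.4]
finger_gap: 0.0142
grip_force: 19.6
```

Run:
```python
from h import *
np.set_printoptions(precision=4,suppress=True)
s=get_state(); p=read_camera("wrist"); save(p,"w_place4",(200,100,440,320),3)
print(s["tcp_pos"],s["orientation"],s["wrist_force"])
for n,z in (("cell_home",.02),("pin_level",.032),("token_a_mid",.043)):
    for d in tip_of(n,p): print(n,np.round(d["point"],1),round(d["p"],2),at_z(p,d["point"],z,s))
```

```text
[ 0.5142 -0.0321  0.0601] [0.0003 0.7052 0.709  0.0001] [-1.0715  0.2807 -0.3653]
cell_home [308.9 245.9] 0.82 [ 0.5126 -0.0434  0.02  ]
cell_home [ 93.7 166.8] 0.56 [0.366  0.0082 0.02  ]
pin_level [309.1 251.3] 0.96 [ 0.5128 -0.0411  0.032 ]
pin_level [ 87.1 170.8] 0.66 [0.3698 0.008  0.032 ]
token_a_mid [312.1 247.6] 0.55 [ 0.5145 -0.0333  0.043 ]
```

jog_arm --moves '[{"fingers": 0.55,"slide": [0,0,0],"angular": [0,0,0]},{"fingers": 0.55,"slide": [0,0,0],"angular": [0,0,0]},{"fingers": 0.55,"slide": [0,0,0],"angular": [0,0,0]},{"fingers": 0.55,"slide": [0,0,-25],"angular": [0,0,0]},{"fingers": 0.55,"slide": [0,0,-60],"angular": [0,0,0]},{"fingers": 0.3,"slide": [-25,0,-90],"angular": [0,0,0]},{"fingers": 0.3,"slide": [-50,0,-120],"angular": [0,0,0]},{"fingers": 0.3,"slide": [-50,0,-120],"angular": [0,0,0]},{"fingers": 0.3,"slide": [-50,0,-120],"angular": [0,0,0]},{"fingers": 0.3,"slide": [-50,0,-120],"angular": [0,0,0]}]'

```text
clock: 12.38
tcp_pos: [0.5137, -0.0821, 0.1793]
orientation: [-0.0, 0.706, 0.709, -0.0]
wrist_force: [-0.9, 0.4, 0.2]
finger_gap: 0.0598
grip_force: 0.0
```

Run:
```python
from h import *
import pickle
np.set_printoptions(precision=4,suppress=True)
s=get_state(); p=read_camera("wrist"); save(p,"w_both",(240,60,400,210),4)
pickle.dump((p,s),open("wp5.pkl","wb"))
print(s["tcp_pos"],s["orientation"],s["joint_pos"])
for n,z in (("cell_home",.02),("pin_level",.032),("token_a_mid",.043)):
    for d in tip_of(n,p): print(n,np.round(d["point"],1),round(d["p"],2),at_z(p,d["point"],z,s))
```

```text
[ 0.5137 -0.0821  0.1793] [-0.0003  0.7056  0.7086 -0.    ] [-0.313   0.2364 -0.2142  1.1208  0.0002  1.2535]
cell_home [219.8 242.2] 0.86 [ 0.4156 -0.1488  0.02  ]
cell_home [164.5  93.7] 0.8 [0.3661 0.0088 0.02  ]
pin_level [311.7 141. ] 0.79 [ 0.5133 -0.0415  0.032 ]
pin_level [311.9 125. ] 0.72 [ 0.5135 -0.027   0.032 ]
pin_level [163.7  91.7] 0.69 [0.3713 0.01   0.032 ]
pin_level [219.9 248.6] 0.63 [ 0.419  -0.1505  0.032 ]
pin_level [311.4 153.7] 0.52 [ 0.5131 -0.0532  0.032 ]
token_a_mid [308.9 133.7] 0.68 [ 0.5109 -0.0339  0.043 ]
```

View pics/w_both.png

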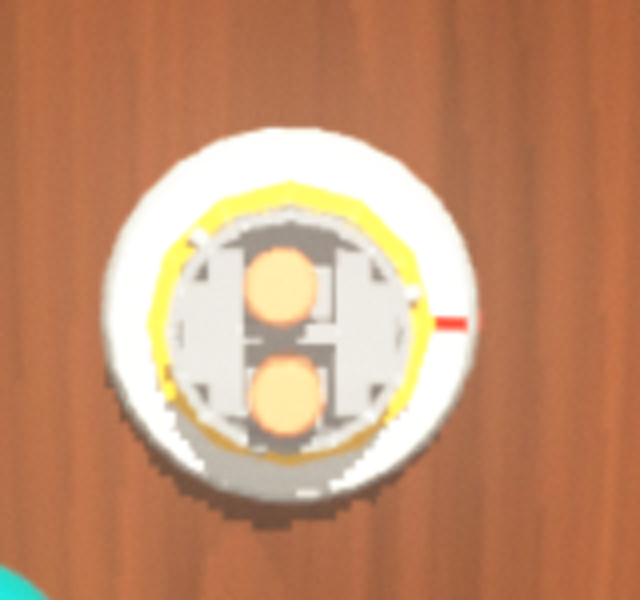

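Both tokens stand in the pockets, with tops at crop (281,287) and (286,397). The pins are at (411,292) and (201,240). Next is the collar.

jog_arm --squeeze 60 --moves '[{"fingers": 0.15,"slide": [-41,-7,-5],"angular": [0,0,0]},{"fingers": 0.15,"slide": [-82,-14,-5],"angular": [0,0,0]},{"fingers": 0.15,"slide": [-123,-20,-5],"angular": [0,0,0]},{"fingers": 0.15,"slide": [-163,-26,-5],"angular": [0,0,0]},{"fingers": 0.15,"slide": [-203,-32,-5],"angular": [0,0,0]},{"fingers": 0.15,"slide": [-203,-32,-5],"angular": [0,0,0]},{"fingers": 0.15,"slide": [-203,-32,-5],"angular": [0,0,0]},{"fingers": 0.15,"slide": [-203,-32,-5],"angular": [0,0,0]}]'

```text
clock: 13.25
tcp_pos: [0.4826, -0.2846, 0.1838]
orientation: [-0.001, 0.705, 0.709, 0.0]
wrist_force: [0.4, -0.6, 0.2]
finger_gap: 0.0726
grip_force: 0.0
```

```bash
cat > dots.py <<'E'
from h import *
def dots(p,s,c0,z,sh):
    """white blobs near dot circle (r 30mm, height z) about c0 -> centre, angle mod 120"""
    g=p["color"].min(2); n,_,st,ce=cv2.connectedComponentsWithStats((g>sh).astype(np.uint8)); out=[]
    for i in range(1,n):
        if 3<=st[i,4]<60:
            X=at_z(p,ce[i],z,s)[:2]; d=X-c0; r=np.hypot(*d)
            if .022<r<.038: out.append((ce[i],X,r,np.degrees(np.arctan2(d[1],d[0])),st[i,4]))
    return out
E
python3 - <<'E'
from dots import *
import pickle
np.set_printoptions(precision=4,suppress=True)
s=get_state(); p=read_camera("wrist"); print(s["tcp_pos"],s["orientation"])
for d in tip_of("collar_mid",p): print(np.round(d["point"],1),round(d["p"],2),at_z(p,d["point"],.031,s))
for o in dots(p,s,[.4815,-.272],.042,150): print(o)
P,S=pickle.load(open("wp5.pkl","rb")); f=lambda u,v,z: at_z(P,(240+u/4,60+v/4),z,S)[:2]
print("tok",f(281,287,.055),f(286,397,.055)); sp=(f(170,335,.044)+f(410,335,.044)+f(290,210,.044)+f(290,455,.044))/4
fl=(f(102,312,.005)+f(480,312,.005))/2; print(sp,fl,f(290,126,0),f(290,502,0))
c=np.array([.5138,-.042]);
for u,v in ((411,293),(201,240)):
  d=f(u,v,.031)-c; print("pin",f(u,v,.031),np.hypot(*d)*1e3,np.degrees(np.arctan2(d[1],d[0])))
go(.4815,-.272,.055,np.pi/2,s=s)
E
```

```text
[ 0.4826 -0.2846  0.1838] [-0.0012  0.7055  0.7088  0.    ]
[441.1 200.4] 0.95 [ 0.6145 -0.3011  0.031 ]
[315.1 170.7] 0.68 [ 0.4854 -0.2723  0.031 ]
[184.9 217.4] 0.56 [ 0.3503 -0.3212  0.031 ]
(array([289.7083, 147.    ]), array([ 0.4625, -0.2486]), np.float64(0.030158856481802575), np.float64(128.98131281586), np.int32(24))
(array([344.3333, 165.875 ]), array([ 0.5116, -0.2654]), np.float64(0.03080708023541306), np.float64(12.40086362867244), np.int32(24))
tok [ 0.5122 -0.0312] [ 0.5133 -0.0544]
[ 0.5141 -0.0424] [ 0.5143 -0.0411] [0.5138 0.0048] [ 0.5143 -0.0914]
pin [ 0.5414 -0.0342] 28.678029054115896 15.713755143565725
pin [ 0.494  -0.0225] 27.801253836129813 135.439735927722
slide [ 12.3  -0.8 128.8] ang [-0.1 -0.1  0.3]
```

jog_arm --moves '[{"fingers": 0.15,"slide": [13,-0.6,40],"angular": [0,0,0]},{"fingers": 0.15,"slide": [13,-0.6,80],"angular": [0,0,0]},{"fingers": 0.15,"slide": [13,-0.6,110],"angular": [0,0,0]},{"fingers": 0.15,"slide": [13,-0.6,127],"angular": [0,0,0]},{"fingers": 0.15,"slide": [13,-0.6,127],"angular": [0,0,0]},{"fingers": 0.15,"slide": [13,-0.6,127],"angular": [0,0,0]}]'

```text
clock: 13.85
tcp_pos: [0.4821, -0.2705, 0.0573]
orientation: [-0.001, 0.705, 0.71, -0.0]
wrist_force: [0.7, 0.1, -0.0]
finger_gap: 0.0725
grip_force: 0.0
```

jog_arm --moves '[{"fingers": 1,"slide": [0,0,0],"angular": [0,0,0]},{"fingers": 1,"slide": [0,0,0],"angular": [0,0,0]},{"fingers": 1,"slide": [0,0,0],"angular": [0,0,0]},{"fingers": 1,"slide": [0,0,0],"angular": [0,0,0]},{"fingers": 1,"slide": [0,0,0],"angular": [0,0,0]},{"fingers": 1,"slide": [0,0,0],"angular": [0,0,0]}]'

```text
clock: 14.35
tcp_pos: [0.4839, -0.2731, 0.0604]
orientation: [0.002, 0.705, 0.709, 0.0]
wrist_force: [-1.0, 1.7, 6.8]
finger_gap: 0.0477
grip_force: 61.5
```

jog_arm --moves '[{"fingers": 1,"slide": [0,0,-10],"angular": [0,0,0]},{"fingers": 1,"slide": [0,0,-35],"angular": [0,0,0]},{"fingers": 1,"slide": [0,0,-70],"angular": [0,0,0]},{"fingers": 1,"slide": [30,4,-95],"angular": [0,0,-4.5]},{"fingers": 1,"slide": [70,9,-95],"angular": [0,0,-4.5]},{"fingers": 1,"slide": [110,14,-95],"angular": [0,0,-4.5]},{"fingers": 1,"slide": [150,20,-95],"angular": [0,0,-4.5]},{"fingers": 1,"slide": [190,25,-95],"angular": [0,0,-4.5]},{"fingers": 1,"slide": [220,29,-95],"angular": [0,0,-4.5]},{"fingers": 1,"slide": [230,31,-95],"angular": [0,0,-4.5]}]'

```text
clock: 15.18
tcp_pos: [0.5122, -0.0383, 0.1542]
orientation: [0.0, 0.675, 0.737, 0.001]
wrist_force: [-0.3, -0.5, -0.9]
finger_gap: 0.0476
grip_force: 62.5
```

jog_arm --moves '[{"fingers": 1,"slide": [0,0,0],"angular": [0,0,0]},{"fingers": 1,"slide": [0,0,0],"angular": [0,0,0]},{"fingers": 1,"slide": [0,0,0],"angular": [0,0,0]},{"fingers": 1,"slide": [0,0,0],"angular": [0,0,0]}]'

```text
clock: 15.52
tcp_pos: [0.5124, -0.0435, 0.153]
orientation: [0.0, 0.678, 0.735, -0.0]
wrist_force: [-0.2, -0.1, -2.0]
finger_gap: 0.0477
grip_force: 62.5
```

Run:
```python
from dots import *
import pickle
np.set_printoptions(precision=4,suppress=True)
s=get_state(); p=read_camera("wrist"); print(s["tcp_pos"],s["orientation"],s["wrist_force"],s["grip_force"])
pickle.dump((p,s),open("wp6.pkl","wb")); t=np.array(s["tcp_pos"])
z=t[2]-.0604+.042
for o in dots(p,s,t[:2],z,130): print(o)
for n in ("collar_mid","cell_home"):
  for d in tip_of(n,p): print(n,d, at_z(p,d["point"],t[2]-.0294,s))
A=Rq(s["orientation"]); print("tool z",A[:,2],"psi",np.degrees(np.arctan2(A[1,0],A[0,0])))
```

```text
[ 0.5124 -0.0435  0.153 ] [ 0.0003  0.6777  0.7354 -0.0001] [-0.227  -0.1085 -1.9575] 62.48573541641235
collar_mid {'point': [176.2, 386.0], 'p': 0.77} [ 0.4065 -0.2027  0.1236]
cell_home {'point': [211.3, 279.4], 'p': 0.96} [ 0.4519 -0.0799  0.1236]
cell_home {'point': [159.8, 119.1], 'p': 0.77} [0.4222 0.0179 0.1236]
cell_home {'point': [551.2, 2.7], 'p': 0.61} [0.6554 0.1237 0.1236]
tool z [ 0.0003 -0.0006 -1.    ] psi 94.6754489199631
```

Run:
```python
from dots import *
import pickle
np.set_printoptions(precision=4,suppress=True)
p,s=pickle.load(open("wp6.pkl","rb")); t=np.array(s["tcp_pos"]); z=t[2]-.0184
g=p["color"].min(2)
for a in (15.7,135.7):
    u=proj(p,[t[0]+.03*np.cos(np.radians(a)),t[1]+.03*np.sin(np.radians(a)),z],s); print("expect",u)
    x,y=np.round(u).astype(int); w=g[max(y-30,0):y+31,x-30:x+31]
    n,_,st,ce=cv2.connectedComponentsWithStats((w>110).astype(np.uint8))
    for i in range(1,n):
        if 8<st[i,4]<900: 
            c=ce[i]+[x-30,max(y-30,0)]; X=at_z(p,c,z,s)[:2]; d=X-t[:2]; print(st[i,2:],c,X,np.hypot(*d),np.degrees(np.arctan2(d[1],d[0])))
```

```text
expect [366.5612 234.2505]
[ 26  37 434] [374.7604 247.1797] [ 0.547  -0.0428] 0.03459930711198325 1.2386545372663098
expect [272.9741 204.201 ]
[ 17  18 168] [269.3036 179.8214] [ 0.4885 -0.0099] 0.041293841720990376 125.41828292846586
[11 10 83] [274.0241 201.4458] [ 0.4914 -0.0211] 0.030759879502581043 133.0441884034096
[ 37  24 601] [289.4709 224.8536] [ 0.5001 -0.0332] 0.01607910933946337 140.0976250699825
```

jog_arm --moves '[{"fingers": 1,"slide": [0,1.3,20],"angular": [0,0,0]},{"fingers": 1,"slide": [0,1.3,36],"angular": [0,0,0]},{"fingers": 1,"slide": [0,1.3,44],"angular": [0,0,0]},{"fingers": 1,"slide": [0,1.3,49],"angular": [0,0,0]},{"fingers": 1,"slide": [0,1.3,53],"angular": [0,0,0]},{"fingers": 1,"slide": [0,1.3,57],"angular": [0,0,0]},{"fingers": 1,"slide": [0,1.3,57],"angular": [0,0,0]},{"fingers": 1,"slide": [0,1.3,57],"angular": [0,0,0]}]'

```text
clock: 16.33
tcp_pos: [0.5137, -0.0423, 0.096]
orientation: [0.0, 0.677, 0.736, -0.0]
wrist_force: [-0.9, -1.5, -2.8]
finger_gap: 0.0471
grip_force: 62.5
```

jog_arm --moves '[{"fingers": 1,"slide": [0,0,3],"angular": [0,0,0]},{"fingers": 1,"slide": [0,0,5],"angular": [0,0,0]},{"fingers": 1,"slide": [0,0,7],"angular": [0,0,0]},{"fingers": 1,"slide": [0,0,9],"angular": [0,0,0]},{"fingers": 1,"slide": [0,0,9],"angular": [0,0,0]},{"fingers": 1,"slide": [0,0,9],"angular": [0,0,0]}]'

```text
clock: 16.83
tcp_pos: [0.5138, -0.0423, 0.0868]
orientation: [0.0, 0.677, 0.736, -0.0]
wrist_force: [-0.3, -1.8, -2.8]
finger_gap: 0.0473
grip_force: 62.5
```

It has passed the pin level without resistance, so it is keyed. Now I'll press against the ring.

jog_arm --moves '[{"fingers": 1,"slide": [0,0,3],"angular": [0,0,0]},{"fingers": 1,"slide": [0,0,6],"angular": [0,0,0]},{"fingers": 1,"slide": [0,0,9],"angular": [0,0,0]},{"fingers": 1,"slide": [0,0,11],"angular": [0,0,0]},{"fingers": 1,"slide": [0,0,12],"angular": [0,0,0]},{"fingers": 1,"slide": [0,0,12],"angular": [0,0,0]},{"fingers": 1,"slide": [0,0,12],"angular": [0,0,0]}]'

```text
clock: 17.42
tcp_pos: [0.514, -0.0429, 0.0801]
orientation: [0.002, 0.677, 0.736, 0.0]
wrist_force: [-14.7, -1.5, 41.1]
finger_gap: 0.0474
grip_force: 66.7
```

jog_arm --moves '[{"fingers": 1,"slide": [0,0,-2],"angular": [0,0,0]},{"fingers": 1,"slide": [0,0,-2],"angular": [0,0,0]},{"fingers": 1,"slide": [0,0,-2],"angular": [0,0,0]},{"fingers": 1,"slide": [0,0,-2],"angular": [0,0,0]},{"fingers": 1,"slide": [0,0,-2],"angular": [0,0,0]}]'

```text
clock: 17.83
tcp_pos: [0.514, -0.0429, 0.0803]
orientation: [0.002, 0.677, 0.736, -0.0]
wrist_force: [-9.4, -2.9, 25.8]
finger_gap: 0.0474
grip_force: 65.3
```

Run:
```python
from h import *
np.set_printoptions(precision=4,suppress=True)
for c in ("top","scene"):
    s=get_state(); p=read_camera(c); print(s["clock"],s["tcp_pos"],s["orientation"],s["wrist_force"],s["grip_force"],s["finger_gap"])
    print([(np.round(d["point"],1),round(d["p"],2),at_z(p,d["point"],.051)) for d in tip_of("collar_mid",p)])
    print("home expects",proj(p,[.514,-.042,.051]),"pins-stop",proj(p,[.514,-.042,.063]), "token left",[d["point"] for d in tip_of("token_a_mid",p)])
```

```text
17.8333 [ 0.514  -0.0429  0.0803] [ 0.0017  0.6771  0.7359 -0.0001] [-9.4499 -2.8701 25.8418] 65.25396466255188 0.04737738012162163
[(array([409.7, 188.1]), 0.94, array([ 0.6059, -0.2984,  0.051 ])), (array([415.6, 281.2]), 0.85, array([ 0.358 , -0.3084,  0.051 ]))]
home expects [314.8375 222.5944] pins-stop [314.6136 222.4268] token left [[470.7, 265.9]]
17.9833 [ 0.514  -0.0429  0.0803] [ 0.0017  0.6771  0.7359 -0.0001] [-9.803  -2.0188 26.7903] 65.25609612464905 0.04741521479343928
[(array([303.5, 149.5]), 0.94, array([ 0.3631, -0.3057,  0.051 ])), (array([342.5, 198.8]), 0.9, array([ 0.5076, -0.0386,  0.051 ])), (array([240.6, 181.5]), 0.76, array([ 0.6147, -0.2954,  0.051 ])), (array([446.2, 296.1]), 0.27, array([0.64  , 0.2971, 0.051 ]))]
home expects [339.766  199.3717] pins-stop [339.8567 195.1589] token left []
```

The force is held steady at a hard stop and TCP z matches the home height. The scene view puts the collar at row 198.8, against 199.4 expected for home and 195.2 if it were resting on the pins.

```bash
python3 -c "
from workcell import *
print(hand_in())"
```

```text
the job is handed in; nothing more can be done
None
```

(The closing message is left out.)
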